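Free the ratchet pawl and press the bush home

TASK

A bush stands started in its holder under the raised arm of the small lever press, and a spring pawl in a toothed quadrant keeps that arm up. With the fingertips, press the pawl's thumb tab down to free it and, keeping it pressed, push the arm down past the teeth until the bush is fully home in its holder; then let the tab spring back and move clear, leaving the arm down. Only push: do not grasp or lift anything, do not raise the arm, do not press on the bush itself, and leave the loose things around the press where they stand.

Things in the scene. Friction and masses are not known exactly. Their poses are not given: they have to be found in the camera images.
- press: The lever press, fixed to the desk: grey base plate 196 x 84 x 14 mm, a thin upright with a steel toothed quadrant, an aluminium bush holder block, and a steel arm with a black grip. Origin on the desk straight below the arm's pivot. Its -x axis is the way the arm points; y is the pivot's direction; z up. The base plate runs from x = -160 to +36 mm.
- pivot (a point): The axis of the arm's pivot pin, 105 mm above the desk. The arm swings about this axis (the press's y direction) in the press's x-z plane; it is 22 mm high, 24 mm wide, with a round grip 25 mm thick from 172 to 268 mm from the pivot. The quadrant's top is 195 mm above the desk.
- lever (a joint): Arm angle in rad, growing as the arm goes down: 0 = 0.58 above level, 0.58 = level, 0.60 = lower stop; starts at 0 to 0.26. Stiff pivot: the arm stays where it is left; with the pawl fully pressed it takes 6 to 8 N at the tab, 12 N over the last 0.12 rad as the bush goes in. With the pawl engaged it goes down no farther than the next tooth (0.04, 0.13, 0.22, 0.31 or 0.40).
- pawl (a joint): Pawl angle relative to the arm in rad, growing as its tab is pressed: 0 = nose in the teeth (up to 0.09 where it rests on a tooth), above 0.10 clear of them, 0.16 = fully pressed, tab down on the grip. A spring returns it (about 2 N at the tab to start it, 3.5 N fully pressed; more if the arm leans on a tooth), and it then drops behind the next tooth.
- tab (a point): Middle of the top face of the pawl's thumb tab, a dark ribbed plate 36 x 26 x 4 mm over the arm's grip, 209 mm from the pivot; fully pressed, it has gone 17 mm down square to the arm. Then it moves with the arm, in an arc about the pivot. The tab slopes down toward the pivot 0.10 rad less than the arm does at rest, 0.26 rad less fully pressed.
- holder_top (a point): Centre of the holder's top face, 60 mm above the desk; the holder is a square block of 58 mm with the bush's hole in its middle.
- bush_rim (a point): Centre of the bush's top rim. The bush is a ring 36 mm in diameter and 36 mm high. Started, its rim stands up to 18 mm above the holder's top; fully home it stands 6 mm above it.
- bush_depth (a joint): How far the bush has gone into its holder, m: starts at 0 to 0.003, 0.012 = fully home. A press fit: it moves only when pushed, by the arm's pad.
- fitted_bush: The bush in the holder (origin at the centre of its underside, z up); not to be pressed with the fingers.
- bush_waiting_a: A loose bush ring, 36 mm in diameter and height, standing on the desk near the press; bystander. Origin at the centre of its underside.
- bush_waiting_b: A second loose bush ring of the same size; bystander.
- oil_bottle: Plastic oil bottle with a spout, 49 mm across, 176 mm high, upright; bystander.
- plug_gauge: Steel plug gauge lying on the desk, 118 mm long, 33 mm thick; bystander.
- paint_brush: Flat brush lying on the desk, 218 mm long; bystander.
- drift: Brass drift lying on the desk, 135 mm long; bystander.
- steel_ring: Steel ring, 30 mm in diameter, 12 mm high, lying on the desk; bystander.

How it is judged:
On the way, in this order (a step that is already met when the one before it is completed fails the run):
1. the pawl is pressed clear of the teeth while the arm is still up (value of joint pawl above 0.12 rad and value of joint lever below 0.4 rad), for 0.1 s.
2. the arm is down past its last tooth and the bush is home (value of joint lever above 0.53 rad and value of joint bush_depth above 0.0105 m), for 0.1 s.
At the end, for the whole second after the job is handed in: The bush is within 1.5 mm of fully home, the arm is left down past all teeth (joint above 0.53 rad) and at rest, and the pawl's tab has sprung back (below 0.05 rad) (all of step 2 and value of joint pawl below 0.05 rad and velocity of joint lever between -0.05 and 0.05 rad/s and linear speed of fitted_bush below 0.01 m/s); the robot touches nothing.
It fails at once if the arm is lifted above its highest start (value of joint lever below -0.05 rad).
It fails at once if the fingers press on the bush in the holder (contact force between the fingers and fitted_bush above 2 N).
It fails at once if the bush is pulled up out of its holder (value of joint bush_depth below -0.004 m).
It fails at once if a loose thing round the press is moved or lifted by more than 15 mm (distance of any of bush_waiting_a, bush_waiting_b, oil_bottle, plug_gauge, paint_brush, drift, steel_ring from where it was at the start of the episode above 0.015 m).
It also fails if it takes over 35 s, if anything falls off the work surface, if the arm or the gripper's body presses on something with over 40 N, if the wrist force passes 120 N, or if a joint passes its speed limit or range.

ROBOT

A 6-joint arm with a two-finger parallel gripper is mounted at the origin on a cart in front of the work surface, level with it; the furniture and walls round the work are solid. World frame = base frame: x ahead of the robot, y to its left, z up, the work surface at z = 0. Lengths are in m, angles in rad, forces in N, time in s.
With the tool pointing down it reaches from about 0.325 to 0.875 m from the base axis. Payload 4.4 kg.
Tool frame: the origin (TCP) lies midway between the tips of the shut fingers; the grasp point (between the pads) lies 19 mm behind it (grasp_offset is the distance from the TCP to the grasp point, in m); x points along the fingers, y is the direction in which the jaws open and shut, and the axes are right-handed (so a half turn about x gives the same grasp; the last joint's range is limited). The gripper opens to 85 mm and grips with 20 to 120 N. Pads are 22 mm wide; open, the fingers measure 114 mm over their backs; the gripper's body (76 mm by 85 mm) begins 54 mm behind the grasp point. The pads swing forward as they close: fully open they stand 13 mm farther back than shut.
Start: joints at [1.196, 0.207, 1.542, -0, 1.393, -0.15], TCP at [0.128, 0.561, 0.231] pointing down, gripper open.
Joint ranges: [-2.73, 2.73], [-0.86, 2.22], [0.23, 2.46], [-1.11, 4.25], [0.08, 2.63], [-2.82, 2.82]. Speed limits (rad/s): [2.79, 2.79, 3.14, 3.14, 3.14, 3.14].

INTERFACE

Orientations are given as [roll, pitch, yaw] about the fixed x, y, z axes, in that order (R = Rz(yaw) Ry(pitch) Rx(roll)).
In Python, from workcell import get_obs, capture, camera_params, sign_off, boxes_of, silhouettes, grasp_offset gives the robot as it stands.
- The arm moves only by the tool send_rows, never from a script. Its argument "series" is one flat list of numbers, 5 for each row, row after row: the finger opening in m, from 0 to 0.0854, then the shift along the tool's x, y, z in m, then the turn about the tool's x in rad. A call has 1 to 8 rows; each row shifts and turns the commanded pose from where the row before left it, along the tool's axes as they then stand; what a row does not reach is not made up. A row lasts 1/10 s, in which the tool goes at most 50 mm and 8.59 degrees, less where a joint would pass 70% of its speed; a pose out of reach is approached as far as the arm can. A call with a gripper value outside its range is refused whole. The fingers move at their own pace and stop on an object; the grip force is fixed at half the most. Time passes only in rows, so rows that do not move let the fingers close. It gives the time, the measured TCP pose, the force and the opening at its end, in the units of the state.
- get_obs(): the state, without advancing time (a new reading comes with each control period).
- capture(name): name is "scene" or "side" or "wrist"; returns (picture, depth): 480x640x3 uint8, red, green, blue; 480x640 float32, m along the optical axis (not along the pixel's ray), 0 where there is no reading.
- camera_params(name): a dict with "fx", "fy", "cx", "cy" (pixels), "view" (4x4, takes a point from world to camera coordinates). Camera axes: x right, y down, z forward; pixel columns grow to the right and rows downward; lengths in m; the calibration is good to about 2 mm. A picture is of the moment at which its call begins: read the wrist's pose just before it. camera_params takes no time and is no camera call; for the wrist camera it gives the pose at the moment of the call.
- sign_off(): hands the job in, once; it reports no verdict.
Trained networks look in the newest picture that a camera, given by its name, has taken for a name from the list of things; names that differ only in an ending like _2 or _b are one class to them, and where a whole thing is asked for, a point or a joint stands for the part that bears it (a point fixed in the world has none). Each returns a list of dicts, best first, with "score" (0 to 1); they miss things now and then, are a little off and sometimes report something else, mostly with a low value. They report only what shows in the picture. A call takes as long as a camera call.
- boxes_of(target, camera): "box" ([left, top, right, bottom] as shares, 0 to 1, of the picture: columns of its width, rows of its height, round what is visible of it).
- silhouettes(target, camera): "pixels" (480x640 bool, what is visible of it) and "box" ([left, top, right, bottom] as shares, 0 to 1, of the picture: columns of its width, rows of its height, round what is visible of it).
The state is a dict: "time": time; "joint_positions": joint angles; "qd": joint speeds; "tau": joint torques, N m; "ee_pos": TCP position; "ee_rot": TCP orientation; "wrist_force": force on the tool from outside, world axes, zero at the start; "wrist_torque": the same for the moment, N m; "grip_width": finger opening in m.
Only numpy, scipy, OpenCV 4.12 (cv2) and the standard library are available. Lean on these libraries where they do the work, as an engineer would, in place of code of your own. Each camera call takes 0.05 s, during which the arm holds its last target.

## Working session

There is one attempt and no reset: what is moved stays moved. The work goes in short steps, Python scripts to look and compute and a tool call to move; the robot and the scene stay as the last step left them, time stands still between calls to the robot, and variables do not carry over. Pictures are saved under pics/ and viewed, and the job is handed in when it is done.

Besides the shell and the picture viewer there is one more tool, called after "Call:" as a command line: name --argument value ..., lists and objects as JSON in quotes. send_rows: Moves the arm, as the interface text tells. Its arguments: {"type":"object","properties":{"series":{"type":"array","items":{"type":"number"}}},"required":["series"]}

```bash
mkdir -p pics; ls; python3 - <<'E'
from workcell import *
import cv2,json
o=get_obs();print(o)
for n in("scene","side","wrist"):
    p,d=capture(n);cv2.imwrite(f"pics/{n}0.png",p[:,:,::-1]);c=camera_params(n);print(n,c)
E
```

```text
pics
{'time': 0.0, 'joint_positions': array([ 1.19550333e+00,  2.07430728e-01,  1.54297886e+00,  1.12485507e-05,
        1.39348721e+00, -1.50489430e-01]), 'qd': array([-0.00077278, -0.00019728, -0.00023696,  0.00015473, -0.0012891 ,
       -0.00062615]), 'tau': array([ 2.93228932e-04, -3.83024848e+01, -2.91602808e+01, -1.74614634e-04,
        1.02207880e-02, -1.28526557e-05]), 'ee_pos': array([0.12789473, 0.55981314, 0.23010785]), 'ee_rot': array([-1.72608907,  1.56849216, -1.95089463]), 'wrist_force': array([-0.1481594 ,  0.6286362 ,  0.44400141]), 'wrist_torque': array([-0.01739152, -0.00361543,  0.0528114 ]), 'grip_width': 0.08547321951737796}
scene {'fx': 554.7619542604906, 'fy': 554.7619542604906, 'cx': 319.18653852939104, 'cy': 246.8168752082767, 'view': array([[ 0.70538618, -0.70853118, -0.02034478, -0.34012162],
       [-0.49167614, -0.46841595, -0.73405795,  0.40511111],
       [ 0.51057312,  0.52779737, -0.67878201,  1.39770915],
       [ 0.        ,  0.        ,  0.        ,  1.        ]])}
side {'fx': 464.85430416898834, 'fy': 464.85430416898834, 'cx': 319.66409662279693, 'cy': 246.95828256812362, 'view': array([[ 0.87604939, -0.48159429,  0.02458484, -0.46890025],
       [-0.26411205, -0.52184297, -0.8111256 ,  0.3075387 ],
       [ 0.40346288,  0.70409293, -0.58435507,  1.0099919 ],
       [ 0.        ,  0.        ,  0.        ,  1.        ]])}
wrist {'fx': 397.27432885419927, 'fy': 397.27432885419927, 'cx': 314.0004406256505, 'cy': 236.8136768140536, 'view': array([[ 0.22341105,  0.97471987, -0.00294759, -0.57469529],
       [ 0.9326372 , -0.21288451,  0.29132119, -0.03784118],
       [ 0.28332905, -0.06783341, -0.95662076,  0.38072909],
       [ 0.        ,  0.        ,  0.        ,  1.        ]])}
```

View pics/scene0.png

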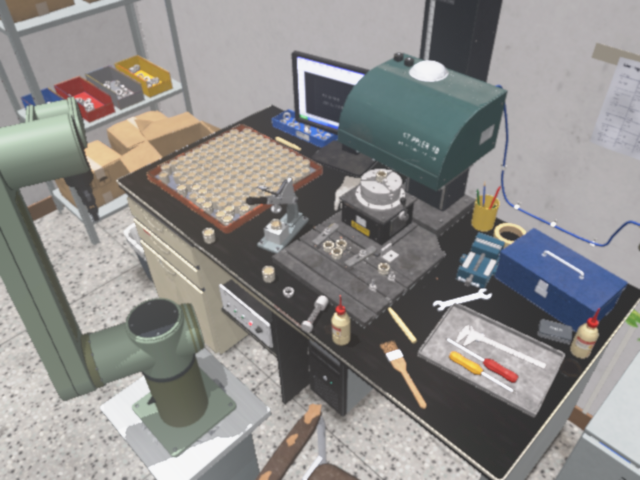

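View pics/side0.png

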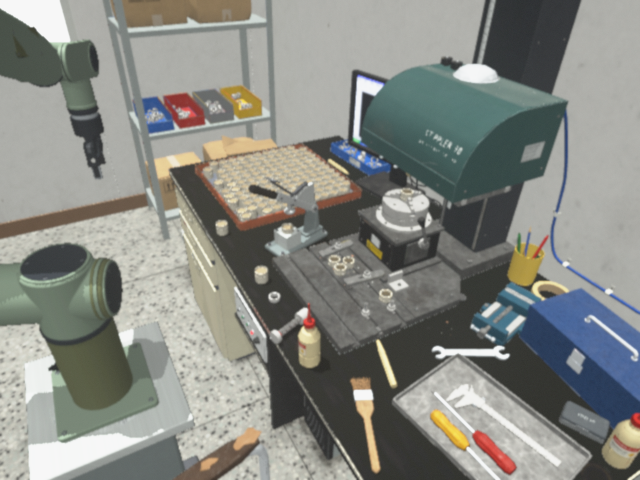

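View pics/wrist0.png

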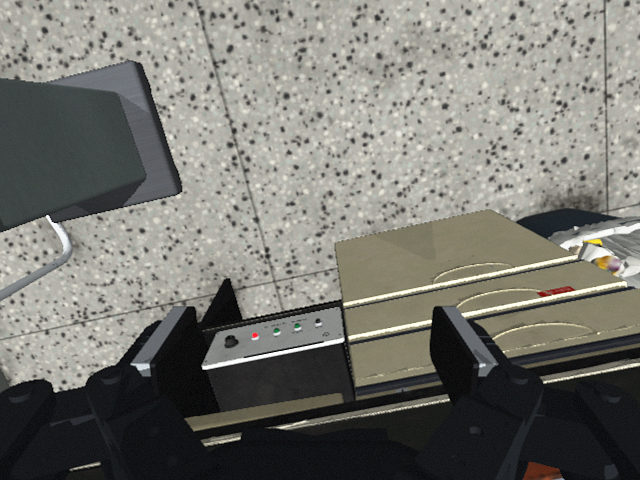

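Scene and side pictures both show the press: base at about (283,230) in scene and (297,235) in side, with the arm pointing up-left. I'll segment it and zoom in.

```bash
cat > h.py <<'E'
from workcell import *
import numpy as np,cv2
def unproj(c,u,v,d):
    p=np.stack([(u-c['cx'])/c['fx']*d,(v-c['cy'])/c['fy']*d,d],-1)
    R=c['view'][:3,:3];t=c['view'][:3,3]
    return (p-t)@R
def proj(c,P):
    q=np.asarray(P)@c['view'][:3,:3].T+c['view'][:3,3]
    return np.stack([q[...,0]/q[...,2]*c['fx']+c['cx'],q[...,1]/q[...,2]*c['fy']+c['cy']],-1)
E
python3 - <<'E'
from h import *
for n in("scene","side"):
    p,d=capture(n);c=camera_params(n);np.savez(f"{n}.npz",p=p,d=d)
    for t in("press","lever","pawl","tab","holder_top","bush_rim","fitted_bush"):
        for f in silhouettes(t,n)[:2]:
            m=f['pixels'];v,u=np.nonzero(m);dd=d[m];k=dd>0
            P=unproj(c,u[k],v[k],dd[k]) if k.any() else np.zeros((1,3))
            print(n,t,round(f['score'],2),m.sum(),(np.array(f['box'])*[640,480,640,480]).round(),np.median(P,0).round(3),P.min(0).round(3),P.max(0).round(3))
for n,(a,b) in dict(scene=(235,165),side=(235,165)).items():
    p=np.load(f"{n}.npz")['p'];x=p[b:b+100,a:a+110]
    cv2.imwrite(f"pics/{n}_z.png",cv2.resize(x[:,:,::-1],None,fx=6,fy=6,interpolation=cv2.INTER_CUBIC)[:600,:])
E
```

```text
scene press 0.67 1983 [246. 179. 309. 251.] [0.598 0.297 0.061] [ 0.462  0.242 -0.004] [0.803 0.512 0.265]
scene lever 0.59 596 [248. 182. 298. 213.] [0.583 0.291 0.188] [0.459 0.253 0.   ] [0.732 0.512 0.266]
scene pawl 0.7 119 [256. 178. 288. 197.] [0.602 0.298 0.2  ] [0.52  0.269 0.025] [0.728 0.512 0.265]
scene tab 0.53 171 [259. 178. 287. 199.] [0.61  0.304 0.196] [0.52  0.269 0.025] [0.776 0.515 0.265]
scene holder_top 0.77 1924 [249. 176. 307. 254.] [0.598 0.296 0.061] [ 0.462  0.242 -0.001] [0.74  0.474 0.264]
scene holder_top 0.48 71 [285. 287. 295. 299.] [0.448 0.095 0.01 ] [ 0.431  0.079 -0.001] [0.462 0.111 0.019]
scene fitted_bush 0.43 101 [271. 219. 283. 229.] [0.582 0.296 0.074] [0.565 0.278 0.064] [0.604 0.32  0.082]
side press 0.94 2684 [247. 175. 329. 256.] [0.605 0.296 0.067] [ 0.458  0.227 -0.003] [0.811 0.678 0.261]
side lever 0.97 912 [248. 175. 319. 215.] [0.584 0.29  0.188] [0.458 0.253 0.023] [0.787 0.678 0.263]
side pawl 0.64 200 [266. 179. 304. 196.] [0.606 0.301 0.195] [0.52  0.267 0.029] [0.764 0.686 0.261]
side tab 0.67 238 [267. 177. 307. 198.] [0.61  0.302 0.195] [0.52  0.267 0.03 ] [0.787 0.675 0.261]
side holder_top 0.69 2725 [245. 176. 329. 258.] [0.609 0.297 0.064] [ 0.459  0.227 -0.003] [0.815 0.666 0.261]
side bush_rim 0.6 111 [281. 224. 293. 236.] [0.581 0.292 0.073] [0.564 0.277 0.06 ] [0.601 0.319 0.08 ]
side bush_rim 0.49 2487 [248. 177. 327. 255.] [0.603 0.296 0.072] [ 0.458  0.247 -0.001] [0.732 0.678 0.263]
side fitted_bush 0.52 2820 [246. 175. 328. 258.] [0.609 0.297 0.062] [ 0.458  0.219 -0.003] [0.82  0.686 0.261]
```

View pics/scene_z.png

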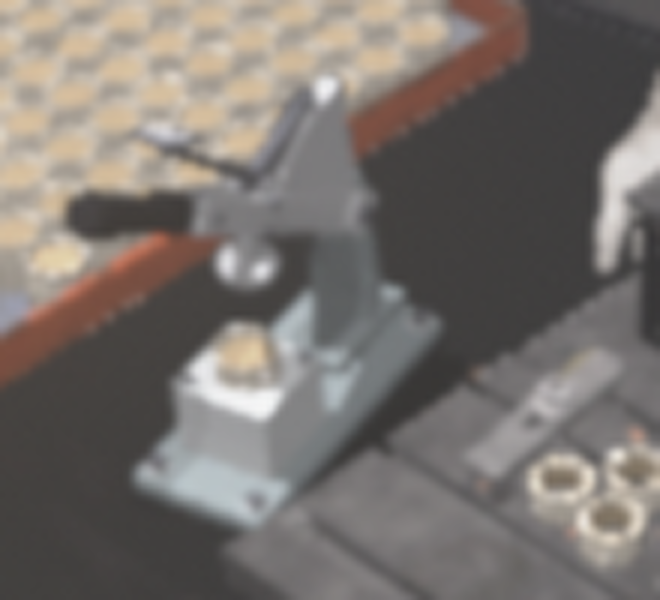

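View pics/side_z.png

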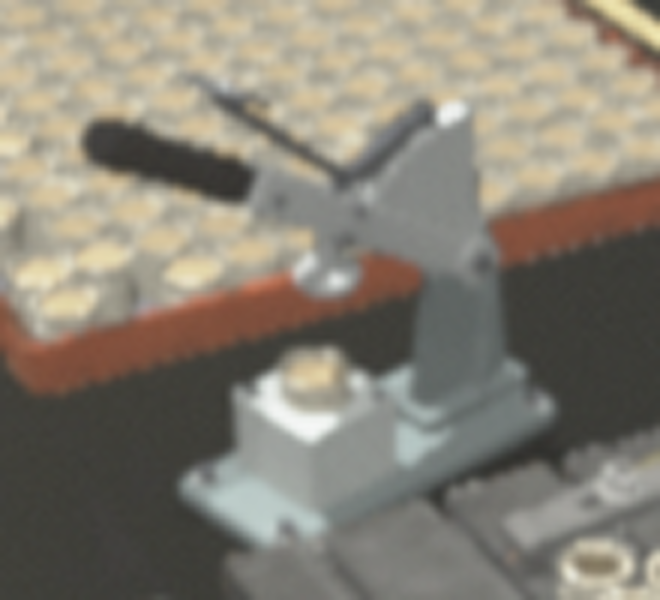

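```bash
cat > fit.py <<'E'
from h import *
from scipy.optimize import least_squares
def cloud():
    A=[]
    for n in("scene","side"):
        z=np.load(f"{n}.npz");d=z['d'];c=camera_params(n)
        v,u=np.mgrid[165:265,235:340];v=v.ravel();u=u.ravel();dd=d[v,u]
        P=unproj(c,u,v,dd)[dd>0];A.append(P)
    P=np.concatenate(A)
    return P
def box(p,c,h):
    q=abs(p-c)-h;return np.linalg.norm(np.maximum(q,0),axis=1)+np.minimum(q.max(1),0)
def sdf(P,x):
    X,Y,yaw,lev,hx=x
    e=np.array([[np.cos(yaw),np.sin(yaw),0],[-np.sin(yaw),np.cos(yaw),0],[0,0,1]])
    p=(P-[X,Y,0])@e.T
    s1=box(p,[-.062,0,.007],[.098,.042,.007]); s2=box(p,[hx,0,.037],[.029,.029,.023])
    r=p-[0,0,.105];a=.58-lev
    al=-r[:,0]*np.cos(a)+r[:,2]*np.sin(a);up=r[:,0]*np.sin(a)+r[:,2]*np.cos(a)
    s3=box(np.stack([al,r[:,1],up],1),[.08,0,0],[.092,.012,.011])
    q=np.stack([np.hypot(r[:,1],up)-.0125,abs(al-.22)-.048],1)
    s4=np.linalg.norm(np.maximum(q,0),axis=1)+np.minimum(q.max(1),0)
    return np.stack([s1,s2,s3,s4]),al,up,r[:,1],p
def fit(x0):
    P=cloud();x=np.array(x0,float)
    P=P[(P[:,2]>.004)&(np.hypot(P[:,0]-.6,P[:,1]-.3)<.25)]
    for w in(.03,.015,.008,.008,.006):
        s=sdf(P,x)[0];k=abs(s).min(0)<w
        # keep each fixed region
        f=lambda x:np.abs(sdf(P[k],x)[0]).min(0)
        x=least_squares(f,x,loss='soft_l1',f_scale=.003).x
    s=sdf(P,x)[0];i=abs(s).argmin(0);g=abs(s).min(0)<.006
    print(x.round(4),[(int((g&(i==j)).sum()),round(float(np.median(s[j][g&(i==j)])),4)) for j in range(4)])
    return x,P
if __name__=="__main__":
    for x0 in([.655,.305,.2,.15,-.08],[.64,.32,.5,.1,-.08],[.66,.3,-.1,.2,-.08]):
        x,P=fit(x0)
        s,al,up,y,p=sdf(P,x)
        k=(al>.18)&(al<.25)&(up>.02)&(up<.07)&(abs(y)<.025)
        print(k.sum(),np.median(np.stack([al,y,up],1)[k],0).round(4) if k.any() else 0)
        k=(abs(p[:,0]-x[4])<.016)&(abs(p[:,1])<.018)&(p[:,2]>.062)&(p[:,2]<.09);print('bush',np.median(p[k],0),np.percentile(p[k][:,2],[50,90,98]))
E
python3 fit.py
```

```text
[ 0.6809  0.3241  0.2583 -0.0057 -0.1002] [(977, 0.0012), (818, 0.0004), (690, 0.0005), (412, -0.0001)]
104 [ 0.2067 -0.0047  0.0384]
bush [-0.10181497 -0.00265133  0.07362777] [0.07362777 0.0777782  0.08042987]
[ 0.6805  0.324   0.2584 -0.0065 -0.0997] [(978, 0.0012), (818, 0.0004), (687, 0.0006), (412, -0.0001)]
103 [ 0.2065 -0.0048  0.0385]
bush [-0.1013245  -0.00249072  0.07362777] [0.07362777 0.0777782  0.08042987]
[ 0.681   0.3241  0.2583 -0.0057 -0.1002] [(977, 0.0012), (818, 0.0004), (690, 0.0005), (412, -0.0001)]
104 [ 0.2067 -0.0047  0.0384]
bush [-0.10182026 -0.00265154  0.07362777] [0.07362777 0.0777782  0.08042987]
```

```bash
cat > where.py <<'E'
from h import *
from scipy.spatial.transform import Rotation as Ro
o=get_obs();R=Ro.from_euler('xyz',o['ee_rot']).as_matrix()
X=np.array([.681,.324,0]);yaw=.258
E=np.array([[np.cos(yaw),np.sin(yaw),0],[-np.sin(yaw),np.cos(yaw),0],[0,0,1]])
p=E@(o['ee_pos']-X)
print('t',o['time'],'ee',o['ee_pos'].round(4),'press frame',p.round(4),'F',(E@o['wrist_force']).round(1),'w',round(o['grip_width'],4))
print('tool axes in press frame (cols)\n',(E@R).round(3))
if __name__=="__main__":
    import sys
    if len(sys.argv)>1:
        tgt=np.array(list(map(float,sys.argv[1:4])));print('shift in tool axes',(R.T@E.T@(tgt-p)).round(4))
E
python3 where.py -0.155 -0.002 0.31
python3 - <<'E'
from fit import *
x=[.681,.324,.258,0,-.1]
for n in("scene","side"):
    p=np.load(n+".npz")['p'].copy();c=camera_params(n);p=cv2.resize(p[165:265,235:345],None,fx=6,fy=6)
    yaw=.258;E=np.array([[np.cos(yaw),-np.sin(yaw)],[np.sin(yaw),np.cos(yaw)]])
    def W(q): 
        q=np.array(q,float);return np.array([*(E@q[:2]+[.681,.324]),q[2]])
    pts=[(-.160,-.042,.014),(.036,-.042,.014),(-.16,.042,.014),(-.129,-.029,.06),(-.071,-.029,.06),(-.129,.029,.06),(0,0,.105),(0,-.012,.105)]
    ca,sa=np.cos(.58),np.sin(.58)
    for al,up in((.268,0),(.172,.0125),(.172,-.0125),(.209,.036)): pts.append((-al*ca+up*sa,0,.105+al*sa+up*ca))
    for q in pts:
        u=((proj(c,W(q))-[235,165]+.5)*6).astype(int);cv2.circle(p,tuple(int(a) for a in u),4,(255,0,0),-1)
    cv2.imwrite(f"pics/{n}_ov.png",p[:,:,::-1])
E
```

```text
t 0.95 ee [0.1282 0.5606 0.2313] press frame [-0.4741  0.3698  0.2313] F [0.3 0.3 0.2] w 0.0853
tool axes in press frame (cols)
 [[ 0.     0.464  0.886]
 [ 0.     0.886 -0.464]
 [-1.     0.     0.   ]]
shift in tool axes [-0.0787 -0.1811  0.4553]
```

```bash
python3 -c "
import cv2,numpy as np
a=cv2.imread('pics/scene_ov.png');b=cv2.imread('pics/side_ov.png')
cv2.imwrite('pics/ov.png',np.hstack([a[:,:],b])[:, :][::1] if 0 else cv2.resize(np.hstack([a,b]),(800,364)))"
```

```text
(no output)
```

View pics/ov.png

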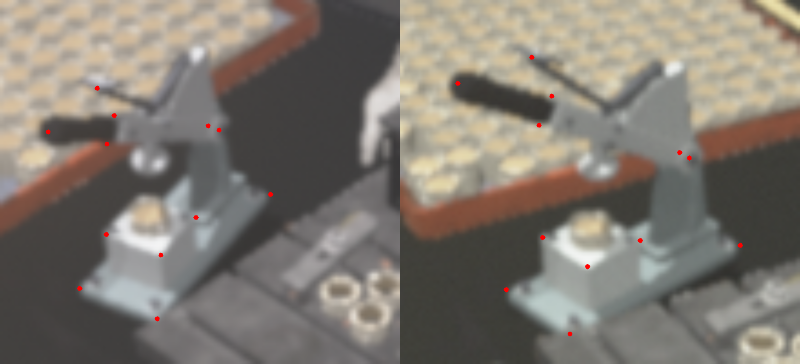

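Call:
send_rows --series '[0, -0.03, 0, 0, -0.1205, 0, -0.03, 0, 0, -0.1205, 0, -0.02, 0, 0, -0.1205, 0, 0, 0, 0, -0.1205, 0, 0, 0, 0, 0]'

```text
time: 1.45
ee_pos: [0.1283, 0.561, 0.3124]
ee_rot: [0.949, 1.569, 1.206]
wrist_force: [0.3, 0.4, 0.1]
grip_width: 0.0124
```

```bash
python3 where.py -0.155 -0.002 0.31
```

```text
t 1.45 ee [0.1283 0.561  0.3124] press frame [-0.4739  0.3701  0.3124] F [0.4 0.3 0.1] w 0.0124
tool axes in press frame (cols)
 [[ 0.001  0.001  1.   ]
 [ 0.002  1.    -0.001]
 [-1.     0.002  0.001]]
shift in tool axes [ 0.0022 -0.3718  0.3193]
```

Call:
send_rows --series '[0, 0, -0.031, 0.0266, 0, 0, 0, -0.031, 0.0266, 0, 0, 0, -0.031, 0.0266, 0, 0, 0, -0.031, 0.0266, 0, 0, 0, -0.031, 0.0266, 0, 0, 0, -0.031, 0.0266, 0, 0, 0, -0.031, 0.0266, 0, 0, 0, -0.031, 0.0266, 0]'

```text
time: 2.25
ee_pos: [0.3978, 0.3734, 0.3103]
ee_rot: [-2.864, 1.569, -2.61]
wrist_force: [0.8, 0.1, 0.1]
grip_width: -0.0001
```

Call:
send_rows --series '[0, 0, -0.031, 0.0266, 0, 0, 0, -0.031, 0.0266, 0, 0, 0, -0.031, 0.0266, 0, 0, 0, -0.031, 0.0266, 0, 0, 0, 0, 0, 0, 0, 0, 0, 0, 0]'

```text
time: 2.85
ee_pos: [0.5315, 0.2811, 0.3099]
ee_rot: [3.054, 1.568, -2.976]
wrist_force: [0.2, 0.1, 0.8]
grip_width: -0.0
```

```bash
python3 where.py -0.155 -0.002 0.28; python3 - <<'E'
from h import *
a=[]
for n in("scene","side","wrist"):
    p,d=capture(n);np.savez(f"{n}.npz",p=p,d=d)
    a.append(p if n=="wrist" else cv2.resize(p[140:260,210:370],(640,480)))
cv2.imwrite("pics/m1.png",cv2.resize(np.hstack(a[:2]),(800,300))[:,:,::-1]);cv2.imwrite("pics/w1.png",a[2][:,:,::-1])
E
```

```text
t 2.85 ee [0.5315 0.2811 0.3099] press frame [-0.1554 -0.0033  0.3099] F [0.2 0.  0.8] w -0.0
tool axes in press frame (cols)
 [[-0.003  0.005  1.   ]
 [ 0.     1.    -0.005]
 [-1.     0.    -0.003]]
shift in tool axes [0.0299 0.0013 0.0005]
```

View pics/m1.png

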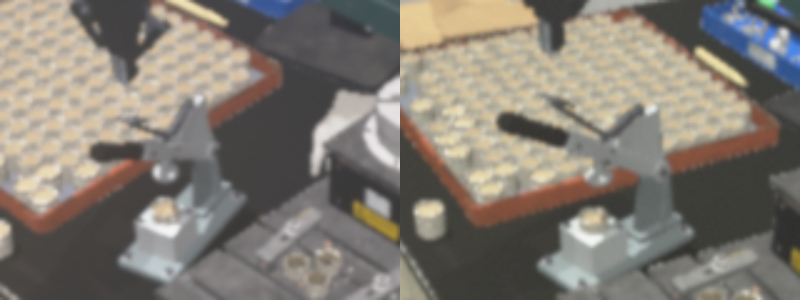

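View pics/w1.png

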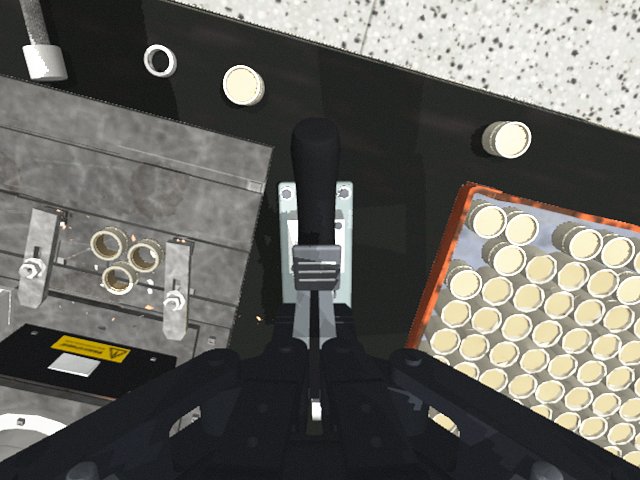

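The wrist view looks straight down on the ribbed tab at about (317,267), with the grip above it at (317,180). I'll measure the tab with its depth.

```bash
python3 - <<'E'
from where import *
z=np.load("wrist.npz");d=z['d'];c=camera_params("wrist")
pf=lambda u,v:E@(unproj(c,np.float64(u),np.float64(v),d[v,u].astype(float))-X)
for u,v in((317,250),(317,258),(317,266),(317,275),(317,283),(317,288),(297,266),(337,266),(317,200),(317,150),(317,125)):print(u,v,d[v,u].round(3),pf(u,v).round(4))
v,u=np.mgrid[235:300,285:350];v=v.ravel();u=u.ravel()
P=(unproj(c,u,v,d[v,u].astype(float))-X)@E.T;P=P[P[:,2]>.225]
print(len(P),P.mean(0),P.min(0),P.max(0))
print('tip px',proj(c,get_obs()['ee_pos']))
E
```

```text
t 3.0 ee [0.5304 0.2827 0.3109] press frame [-0.1561 -0.0015  0.3109] F [0.1 0.4 0.7] w 0.0001
tool axes in press frame (cols)
 [[-0.001  0.     1.   ]
 [ 0.     1.    -0.   ]
 [-1.     0.    -0.001]]
317 250 0.205 [-0.164   0.0009  0.2603]
317 258 0.21 [-0.1582  0.0009  0.2563]
317 266 0.213 [-0.153   0.0009  0.2546]
317 275 0.22 [-0.1459  0.001   0.2501]
317 283 0.223 [-0.1401  0.001   0.2478]
317 288 0.226 [-0.1362  0.001   0.2459]
297 266 0.214 [-0.1529 -0.0098  0.2543]
337 266 0.213 [-0.153   0.0116  0.2547]
317 200 0.216 [-0.1864  0.001   0.2419]
317 150 0.19 [-0.2144  0.0008  0.2598]
317 125 0.198 [-0.2257  0.0009  0.249 ]
2552 [-0.15489536  0.00073706  0.26429102] [-0.22982422 -0.01218576  0.22505083] [-0.13470117  0.01416091  0.45413296]
tip px [311.84572336 309.42097863]
```

Call:
send_rows --series '[0, 0.015, 0.0015, 0.0015, 0, 0, 0.015, 0.001, 0.0015, 0, 0, 0.014, 0, 0.001, 0, 0, 0, 0, 0, 0]'

```text
time: 3.4
ee_pos: [0.5324, 0.285, 0.2628]
ee_rot: [-3.039, 1.563, -2.781]
wrist_force: [-0.9, -0.2, 0.4]
grip_width: -0.0003
```

```bash
python3 where.py -0.152 0.001 0.262
```

```text
t 3.4 ee [0.5324 0.285  0.2628] press frame [-1.536e-01  2.000e-04  2.628e-01] F [-1.   0.   0.4] w -0.0003
tool axes in press frame (cols)
 [[-0.008  0.     1.   ]
 [-0.001  1.    -0.   ]
 [-1.    -0.001 -0.008]]
shift in tool axes [0.0008 0.0008 0.0016]
```

Call:
send_rows --series '[0, 0.003, 0, -0.001, 0, 0, 0.003, 0, -0.001, 0, 0, 0.003, 0, -0.002, 0, 0, 0, 0, 0, 0]'

```text
time: 3.8
ee_pos: [0.531, 0.2844, 0.2585]
ee_rot: [0.074, 1.57, 0.331]
wrist_force: [0.5, 0.1, 0.9]
grip_width: 0.0
```

```bash
python3 where.py -0.1613 0.001 0.243; python3 - <<'E'
from h import *
a=[]
for n in("scene","side","wrist"):
    p,d=capture(n);np.savez(f"{n}.npz",p=p,d=d)
    a.append(p[::1,:] if n=="wrist" else cv2.resize(p[150:240,230:350],(640,480)))
cv2.imwrite("pics/m2.png",cv2.resize(np.hstack(a),(800,200))[:,:,::-1])
cv2.imwrite("pics/w2.png",cv2.resize(a[1],(640,480))[:,:,::-1])
E
```

```text
t 3.8 ee [0.531  0.2844 0.2585] press frame [-0.1551 -0.      0.2585] F [0.5 0.  0.9] w 0.0
tool axes in press frame (cols)
 [[ 0.001  0.001  1.   ]
 [ 0.     1.    -0.001]
 [-1.     0.     0.001]]
shift in tool axes [ 0.0155  0.001  -0.0062]
```

View pics/w2.png

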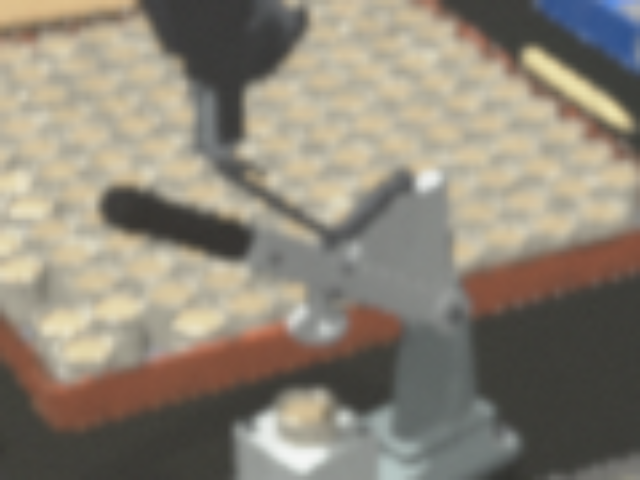

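View pics/m2.png

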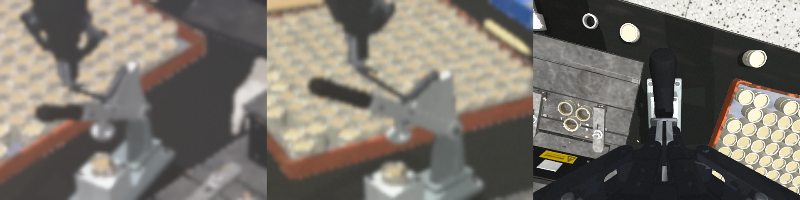

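The fingertip sits on the tab in both views. I'll go on pressing.

Call:
send_rows --series '[0, 0.003, 0, -0.002, 0, 0, 0.003, 0, -0.002, 0, 0, 0.003, 0, -0.002, 0, 0, 0, 0, 0, 0]'

```text
time: 4.35
ee_pos: [0.5244, 0.2827, 0.2489]
ee_rot: [-3.024, 1.57, -2.767]
wrist_force: [-0.9, 0.0, 3.8]
grip_width: 0.0001
```

```bash
python3 where.py -0.1613 0.001 0.243;python3 where.py|head -1;python3 where.py|head -1
```

```text
t 4.35 ee [0.5244 0.2827 0.2489] press frame [-0.1619  0.      0.2489] F [-0.9  0.3  3.8] w 0.0001
tool axes in press frame (cols)
 [[-0.001  0.001  1.   ]
 [-0.     1.    -0.001]
 [-1.    -0.    -0.001]]
shift in tool axes [0.0059 0.001  0.0006]
t 4.35 ee [0.5244 0.2827 0.2489] press frame [-0.1619  0.      0.2489] F [-0.9  0.3  3.8] w 0.0001
t 4.35 ee [0.5244 0.2827 0.2489] press frame [-0.1619  0.      0.2489] F [-0.9  0.3  3.8] w 0.0001
```

Call:
send_rows --series '[0, 0.003, 0, -0.001, 0, 0, 0.003, 0, 0, 0, 0, 0, 0, 0, 0]'

```text
time: 4.65
ee_pos: [0.5238, 0.2826, 0.2428]
ee_rot: [3.053, 1.57, -2.973]
wrist_force: [-0.2, 0.4, 2.9]
grip_width: 0.0003
```

```bash
python3 where.py -0.1613 0.001 0.243; python3 - <<'E'
from h import *
a=[]
for n in("scene","side","wrist"):
    p,d=capture(n);np.savez(f"{n}.npz",p=p,d=d)
    a.append(p[::1,:] if n=="wrist" else cv2.resize(p[150:240,230:350],(640,480)))
cv2.imwrite("pics/m3.png",cv2.resize(np.hstack(a[:2]),(800,300))[:,:,::-1])
E
```

```text
t 4.65 ee [0.5238 0.2826 0.2428] press frame [-1.626e-01  1.000e-04  2.428e-01] F [-0.1  0.4  2.9] w 0.0003
tool axes in press frame (cols)
 [[-0.001  0.001  1.   ]
 [ 0.     1.    -0.001]
 [-1.     0.    -0.001]]
shift in tool axes [-0.0002  0.0009  0.0013]
```

View pics/m3.png

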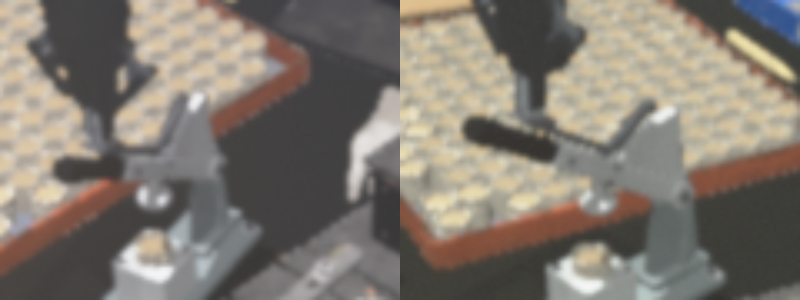

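```bash
python3 - <<'E'
import numpy as np
A=np.linspace(.58,-.02,21)
def tip(a):
    return np.array([-.209*np.cos(a)+.024*np.sin(a),.105+.209*np.sin(a)+.024*np.cos(a)+.011*abs(np.tan(a-.26))])
T=np.array([tip(a) for a in A])
for a,t,d in zip(A[1:],T[1:],np.diff(T,axis=0)):print(round(a,2),t.round(4),'toolx',round(-d[1],4),'toolz',round(d[0],4))
E
```

```text
0.55 [-0.1656  0.238 ] toolx 0.0053 toolz -0.004
0.52 [-0.1694  0.2326] toolx 0.0054 toolz -0.0038
0.49 [-0.1731  0.2271] toolx 0.0055 toolz -0.0037
0.46 [-0.1766  0.2215] toolx 0.0056 toolz -0.0035
0.43 [-0.18    0.2158] toolx 0.0057 toolz -0.0033
0.4 [-0.1832  0.21  ] toolx 0.0058 toolz -0.0032
0.37 [-0.1862  0.2042] toolx 0.0059 toolz -0.003
0.34 [-0.189   0.1982] toolx 0.006 toolz -0.0029
0.31 [-0.1917  0.1922] toolx 0.006 toolz -0.0027
0.28 [-0.1942  0.186 ] toolx 0.0061 toolz -0.0025
0.25 [-0.1966  0.1801] toolx 0.006 toolz -0.0023
0.22 [-0.1987  0.1745] toolx 0.0056 toolz -0.0022
0.19 [-0.2007  0.1688] toolx 0.0057 toolz -0.002
0.16 [-0.2025  0.1631] toolx 0.0057 toolz -0.0018
0.13 [-0.2041  0.1573] toolx 0.0058 toolz -0.0016
0.1 [-0.2056  0.1515] toolx 0.0058 toolz -0.0014
0.07 [-0.2068  0.1457] toolx 0.0058 toolz -0.0012
0.04 [-0.2079  0.1398] toolx 0.0059 toolz -0.0011
0.01 [-0.2087  0.1339] toolx 0.0059 toolz -0.0009
-0.02 [-0.2094  0.128 ] toolx 0.0059 toolz -0.0007
```

Call:
send_rows --series '[0, 0.003, 0, 0, 0, 0, 0.003, 0, 0.0, 0, 0, 0.004, 0, -0.003, 0, 0, 0.0053, 0, -0.004, 0]'

```text
time: 5.2
ee_pos: [0.5183, 0.2811, 0.2298]
ee_rot: [0.033, 1.568, 0.29]
wrist_force: [-1.0, -0.9, 9.5]
grip_width: 0.0002
```

```bash
python3 where.py -0.1656 0.001 0.238
```

```text
t 5.2 ee [0.5183 0.2811 0.2298] press frame [-0.1683  0.      0.2298] F [-1.2 -0.6  9.5] w 0.0002
tool axes in press frame (cols)
 [[ 0.003  0.001  1.   ]
 [ 0.     1.    -0.001]
 [-1.     0.     0.003]]
shift in tool axes [-0.0082  0.001   0.0027]
```

Call:
send_rows --series '[0, 0.0055, 0, -0.004, 0, 0, 0.0055, 0, -0.004, 0, 0, 0.0056, 0, -0.0037, 0, 0, 0.0057, 0, -0.0035, 0, 0, 0.0058, 0, -0.0034, 0, 0, 0.0059, 0, -0.0032, 0]'

```text
time: 5.8
ee_pos: [0.4985, 0.2757, 0.1951]
ee_rot: [-0.007, 1.564, 0.25]
wrist_force: [3.7, 0.3, 5.0]
grip_width: 0.0
```

```bash
python3 where.py -0.189 0.001 0.198; python3 - <<'E'
from h import *
a=[]
for n in("scene","side"):
    p,d=capture(n);np.savez(f"{n}.npz",p=p,d=d)
    a.append(p[::1,:] if n=="wrist" else cv2.resize(p[150:240,230:350],(640,480)))
cv2.imwrite("pics/m4.png",cv2.resize(np.hstack(a[:2]),(800,300))[:,:,::-1])
E
```

```text
t 5.8 ee [0.4985 0.2757 0.1951] press frame [-0.1887 -0.0002  0.1951] F [ 3.7 -0.7  5. ] w 0.0
tool axes in press frame (cols)
 [[ 0.006  0.001  1.   ]
 [-0.     1.    -0.001]
 [-1.    -0.     0.006]]
shift in tool axes [-0.0029  0.0012 -0.0002]
```

View pics/m4.png

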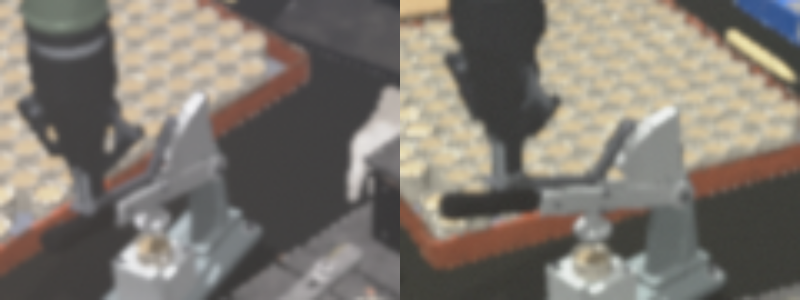

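Call:
send_rows --series '[0, 0.006, 0, -0.0015, 0, 0, 0.006, 0, -0.0018, 0, 0, 0.006, 0, -0.002, 0, 0, 0.006, 0, -0.002, 0, 0, 0.006, 0, -0.002, 0]'

```text
time: 6.4
ee_pos: [0.4862, 0.2724, 0.164]
ee_rot: [-2.921, 1.568, -2.664]
wrist_force: [-1.6, -1.8, 7.2]
grip_width: -0.0001
```

```bash
python3 where.py -0.2 0.001 0.1688
```

```text
t 6.4 ee [0.4862 0.2724 0.164 ] press frame [-2.015e-01 -2.000e-04  1.640e-01] F [-2.  -1.3  7.2] w -0.0001
tool axes in press frame (cols)
 [[-0.003  0.001  1.   ]
 [-0.001  1.    -0.001]
 [-1.    -0.001 -0.003]]
shift in tool axes [-0.0048  0.0012  0.0015]
```

Pressing force is 7 N and the tip is on its arc, so I'll go on to the end.

Call:
send_rows --series '[0, 0.006, 0, -0.0018, 0, 0, 0.006, 0, -0.0016, 0, 0, 0.006, 0, -0.0014, 0, 0, 0.006, 0, -0.0012, 0]'

```text
time: 6.8
ee_pos: [0.481, 0.271, 0.1413]
ee_rot: [-2.703, 1.569, -2.446]
wrist_force: [-4.5, -2.0, 13.6]
grip_width: 0.0003
```

```bash
python3 where.py -0.207 0.001 0.1457
```

```text
t 6.8 ee [0.481  0.271  0.1413] press frame [-2.069e-01 -2.000e-04  1.413e-01] F [-4.8 -0.8 13.6] w 0.0003
tool axes in press frame (cols)
 [[-0.001  0.001  1.   ]
 [-0.001  1.    -0.001]
 [-1.    -0.001 -0.001]]
shift in tool axes [-0.0045  0.0012 -0.0001]
```

Call:
send_rows --series '[0, 0.006, 0, -0.0005, 0, 0, 0.006, 0, -0.0005, 0, 0, 0.006, 0, -0.0003, 0, 0, 0.003, 0, 0, 0]'

```text
time: 7.2
ee_pos: [0.4791, 0.2707, 0.1252]
ee_rot: [-2.866, 1.567, -2.608]
wrist_force: [-20.9, -8.8, 49.7]
grip_width: 0.0
```

```bash
python3 where.py -0.209 0.001 0.128; python3 - <<'E'
from h import *
a=[]
for n in("scene","side"):
    p,d=capture(n);np.savez(f"{n}.npz",p=p,d=d)
    a.append(cv2.resize(p[170:260,230:350],(640,480)))
cv2.imwrite("pics/m5.png",cv2.resize(np.hstack(a[:2]),(800,300))[:,:,::-1])
E
```

```text
t 7.2 ee [0.4791 0.2707 0.1252] press frame [-2.088e-01 -1.000e-04  1.252e-01] F [-22.5  -3.2  49.7] w 0.0
tool axes in press frame (cols)
 [[-0.004  0.     1.   ]
 [-0.001  1.    -0.   ]
 [-1.    -0.001 -0.004]]
shift in tool axes [-0.0028  0.0011 -0.0002]
```

View pics/m5.png

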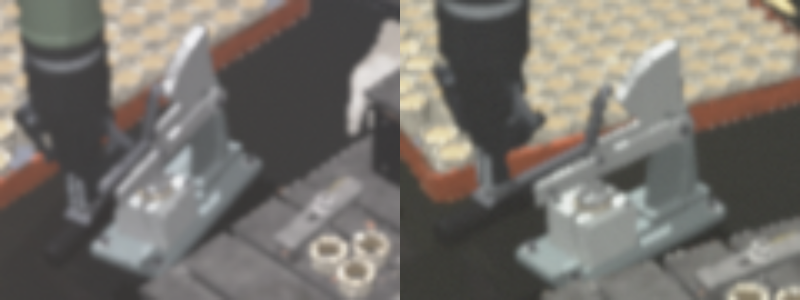

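The arm is hard against its lower stop (50 N). I'll lift straight off.

Call:
send_rows --series '[0, -0.005, 0, 0, 0, 0, -0.006, 0, 0, 0, 0, -0.006, 0, 0, 0, 0, -0.01, 0, 0, 0, 0, -0.02, 0, 0, 0, 0, -0.04, 0, 0, 0, 0, -0.04, 0, 0, 0, 0, -0.04, 0, 0, 0]'

```text
time: 8.1
ee_pos: [0.4792, 0.2709, 0.2862]
ee_rot: [3.106, 1.567, -2.92]
wrist_force: [0.5, 1.6, 0.1]
grip_width: -0.0
```

```bash
python3 where.py -0.209 0.001 0.128; python3 - <<'E'
from h import *
a=[]
for n in("scene","side","wrist"):
    p,d=capture(n);np.savez(f"{n}.npz",p=p,d=d)
    a.append(p if n=="wrist" else cv2.resize(p[170:260,230:350],(640,480)))
cv2.imwrite("pics/m6.png",cv2.resize(np.hstack(a[:2]),(800,300))[:,:,::-1])
cv2.imwrite("pics/w6.png",a[2][:,:,::-1])
from fit import fit,sdf
x,P=fit([.681,.324,.258,.58,-.1])
s,al,up,y,p=sdf(P,x)
from where import X,E
P=(P-X)@E.T
k=(abs(P[:,0]+.1)<.02)&(abs(P[:,1])<.02)&(P[:,2]>.062)&(P[:,2]<.08);print(k.sum(),np.percentile(P[k][:,2],[10,50,90]))
E
```

```text
t 8.1 ee [0.4792 0.2709 0.2862] press frame [-2.087e-01  2.000e-04  2.862e-01] F [0.9 1.4 0.1] w -0.0
tool axes in press frame (cols)
 [[-0.003  0.001  1.   ]
 [ 0.     1.    -0.001]
 [-1.     0.    -0.003]]
shift in tool axes [0.1582 0.0008 0.0002]
[ 0.6807  0.3248  0.2731  0.4826 -0.1002] [(990, 0.0011), (812, 0.0002), (885, -0.0002), (299, 0.001)]
t 8.25 ee [0.4817 0.2719 0.2893] press frame [-0.206   0.0004  0.2893] F [-0.   0.8 -0.2] w -0.0003
tool axes in press frame (cols)
 [[ 0.006  0.001  1.   ]
 [ 0.001  1.    -0.001]
 [-1.     0.001  0.006]]
154 [0.06323387 0.07198717 0.07696399]
```

View pics/m6.png

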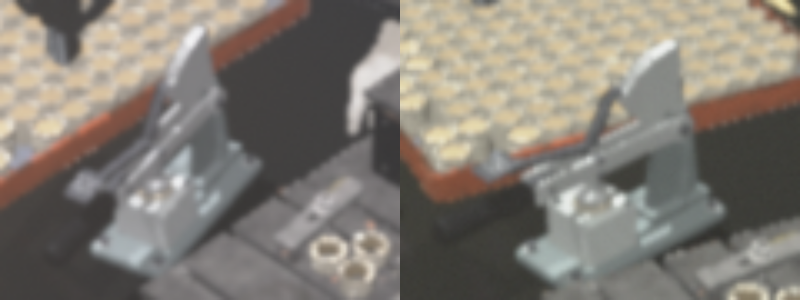

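View pics/w6.png

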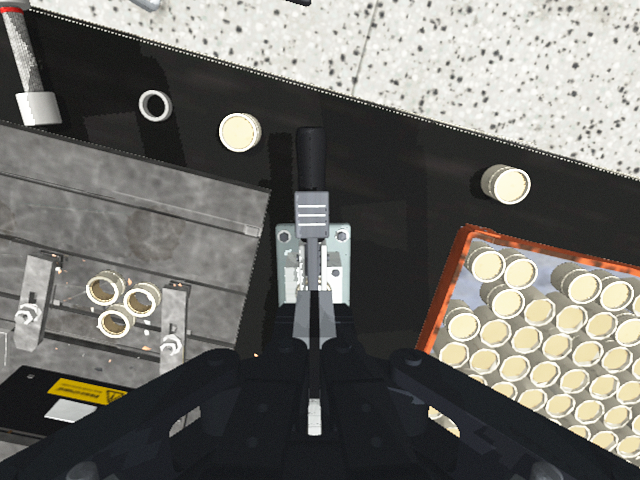

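The tab is up again and the tip is clear. The cloud fit's lever of 0.48 is doubtful, because the pawl bar mixes into it. I'll measure the grip directly.

```bash
python3 - <<'E'
from where import *
capture("wrist");p,d=capture("wrist");c=camera_params("wrist")
o=get_obs()
for u,v in((312,135),(312,145),(312,155),(312,170),(312,185),(312,196),(312,205),(312,215),(312,225),(312,235)):print(u,v,(E@(unproj(c,np.float64(u),np.float64(v),float(d[v,u]))-X)).round(4))
Y,Z=np.mgrid[0:1,0:1]
for n in("scene","side"):
    z=np.load(n+".npz");cc=camera_params(n)
    v,u=np.mgrid[165:270,225:340];v=v.ravel();u=u.ravel();dd=z['d'][v,u]
    P=(unproj(cc,u,v,dd.astype(float))-X)@E.T
    k=(P[:,0]<-.16)&(P[:,0]>-.29)&(abs(P[:,1])<.02)&(P[:,2]>.03)
    Q=P[k]
    for a in np.arange(-.28,-.03,.02):
        m=(abs(P[:,0]-a)<.01)&(abs(P[:,1])<.02)&(P[:,2]>.06)&(P[:,2]<.2)
        if m.any():print(n,a.round(2),m.sum(),np.percentile(P[m][:,2],[5,50,95]).round(3))
    pr=cv2.resize(z['p'][165:265,235:345],None,fx=6,fy=6)
    for lev,col in((.6,(255,0,0)),(.48,(0,255,0))):
        t=.58-lev;ca,sa=np.cos(t),np.sin(t)
        for al,up in((.268,0),(.172,.0125),(.172,-.0125),(.1,.011),(.1,-.011),(.172,0)):
            q=E.T@np.array([-al*ca+up*sa,0,.105+al*sa+up*ca])+X
            uu=((proj(cc,q)-[235,165]+.5)*6).astype(int);cv2.circle(pr,(int(uu[0]),int(uu[1])),4,col,-1)
    cv2.imwrite(f"pics/{n}_ov2.png",pr[:,:,::-1])
a=cv2.imread('pics/scene_ov2.png');b=cv2.imread('pics/side_ov2.png')
cv2.imwrite('pics/ov2.png',cv2.resize(np.hstack([a,b]),(800,364)))
E
```

```text
t 8.25 ee [0.4817 0.2719 0.2893] press frame [-0.206   0.0004  0.2893] F [-0.   0.8 -0.2] w -0.0003
tool axes in press frame (cols)
 [[ 0.006  0.001  1.   ]
 [ 0.001  1.    -0.001]
 [-1.     0.001  0.006]]
312 135 [-0.2687 -0.0007  0.1142]
312 145 [-0.2613 -0.0007  0.1154]
312 155 [-0.2819  0.0011  0.4282]
312 170 [-0.2421 -0.0007  0.1143]
312 185 [-0.2301 -0.0008  0.1134]
312 196 [-0.2819  0.0011  0.4282]
312 205 [-0.2203 -0.0006  0.1433]
312 215 [-0.2125 -0.0007  0.1422]
312 225 [-0.2054 -0.0007  0.1441]
312 235 [-0.1981 -0.0007  0.1456]
scene -0.28 2 [0.101 0.106 0.112]
scene -0.26 59 [0.1   0.112 0.12 ]
scene -0.24 39 [0.103 0.115 0.12 ]
scene -0.22 76 [0.107 0.119 0.151]
scene -0.2 71 [0.106 0.12  0.151]
scene -0.18 54 [0.107 0.116 0.147]
scene -0.16 57 [0.098 0.115 0.138]
scene -0.14 57 [0.063 0.114 0.134]
scene -0.12 103 [0.061 0.099 0.132]
scene -0.1 118 [0.064 0.105 0.146]
scene -0.08 84 [0.063 0.128 0.172]
scene -0.06 82 [0.097 0.118 0.177]
scene -0.04 125 [0.095 0.136 0.188]
side -0.28 3 [0.1   0.104 0.106]
side -0.26 73 [0.099 0.112 0.119]
side -0.24 47 [0.101 0.112 0.117]
side -0.22 87 [0.102 0.116 0.147]
side -0.2 95 [0.102 0.118 0.149]
side -0.18 64 [0.102 0.115 0.14 ]
side -0.16 86 [0.099 0.114 0.136]
side -0.14 75 [0.097 0.113 0.132]
side -0.12 138 [0.061 0.099 0.129]
side -0.1 152 [0.062 0.106 0.145]
side -0.08 116 [0.062 0.117 0.17 ]
side -0.06 116 [0.1   0.13  0.176]
side -0.04 163 [0.103 0.142 0.185]
```

View pics/ov2.png

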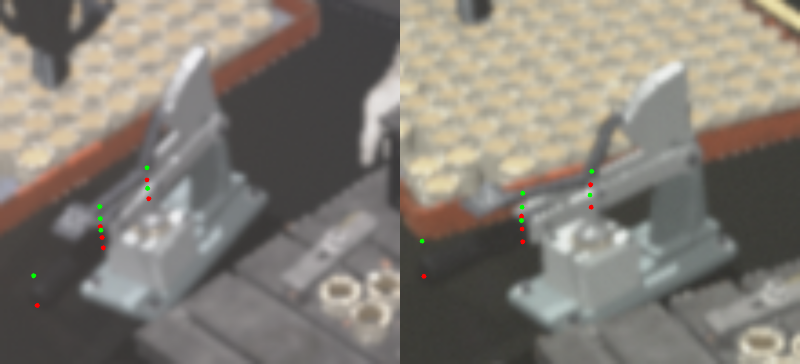

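Direct depth settles it. The grip's top is at z ≈ 0.115, which gives an axis of about 0.102 and a lever of about 0.59. The tab stands 41 mm above the arm line, the same as at rest.

```bash
python3 -c "
from workcell import *
print(sign_off())"
```

```text
the job is handed in; nothing more can be done
None
```

The press arm is down and the job is handed in. I pressed the pawl's tab down with the shut fingertips while the arm was still up. Keeping it pressed, I followed the tab's arc down until the arm met its lower stop, at about 50 N. Then I lifted straight clear and handed in at about 8.3 s of the 35 s allowed.

**Last checks that agreed:**
- **Arm:** the wrist camera's depth puts the grip at a lever angle of about 0.59 rad, near the 0.60 stop and above the required 0.53.
- **Tab:** it stands 41 mm above the arm line, the same as before pressing, so it has sprung back.
- **Clearance:** the fingertips are about 145 mm above the tab and the wrist force is close to 0. No loose thing looks moved in the pictures.

**Checks that failed or disagreed:**
- **Arm angle:** a fit to the scene and side depth readings gave a lever angle of 0.48 rad. I took this as wrong, because the pawl bar gets mixed into the arm in those views, and trusted the direct wrist depth.
- **Bush:** I could not measure its rim cleanly under the arm. That it is home is inferred from the arm having reached its stop.

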